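# Put the reflectance meter on its white standard and hold it to read

### The arm

A 7-joint arm with a two-finger parallel gripper is mounted at the origin on a cart in front of the work surface, level with it; the furniture and walls round the work are solid. World frame = base frame: x ahead of the robot, y to its left, z up, the work surface at z = 0. Lengths are in mm, angles in rad, forces in N, time in s.
With the tool pointing down it reaches from about 400 to 875 mm from the base axis. Payload 4.4 kg.
Tool frame: the origin (TCP) lies at the very end of the fingers, on their centre line; the grasp point (between the pads) lies 19 mm behind it; z points along the fingers, y is the direction in which the jaws open and shut (so a half turn about z gives the same grasp; the last joint's range is limited). The gripper opens to 85 mm and grips with 20 to 120 N. Pads are 22 mm wide; open, the fingers measure 114 mm over their backs; the gripper's body (76 mm by 85 mm) begins 54 mm behind the grasp point. The pads swing forward as they close: fully open they stand 13 mm farther back than shut.
Start: joints at [1.126, 0.628, 0.038, 1.517, -0.027, 0.996, -0.02], TCP at [240.402, -603.924, 231.313] pointing down, gripper open.
Joint ranges: [-3.06, 3.06], [-0.37, 2.12], [-1.25, 1.32], [0.18, 2.47], [-1.1, 4.24], [0.23, 1.98], [-2.94, 2.94]. Speed limits (rad/s): [2.57, 2.57, 3.14, 3.14, 3.14, 3.14, 3.14].

### API

Orientations are given as [roll, pitch, yaw] about the fixed x, y, z axes, in that order (R = Rz(yaw) Ry(pitch) Rx(roll)).
In Python, from cell import ctrl gives the robot as it stands. The module is installed in compiled form; this text tells all that it offers.
- The arm moves only by the shell command python3 -m jog 'ROWS'. ROWS is text: rows parted by semicolons, each of 7 numbers parted by spaces: the shift along the tool's x, y, z in mm, then the turn, a rotation vector about the tool's x, y, z in degrees, then the opening, from -1 (shut) to 1 (fully open). In form: x y z wx wy wz claw; .... A call has 1 to 8 rows; each row is the pose to reach, as a shift and turn from the pose commanded when the call began, along the tool's axes at that moment; what a row does not reach only later rows make up. A row lasts 1/8 s, in which the tool goes at most 62.5 mm and 10.7 degrees, less where a joint would pass 70% of its speed; a pose out of reach is approached as far as the arm can. A call with a gripper value outside its range is refused whole. The fingers move at their own pace and stop on an object; the grip force is fixed at half the most. Time passes only in rows, so rows that repeat a pose let the fingers close. It gives the time, the measured TCP pose, the force and the opening at its end, in the units of the state.
- ctrl.read_state(): the state, without advancing time (a new reading comes with each control period).
- ctrl.get_image(name): name is "scene" or "top" or "wrist"; returns a dict with "image" (384x512x3 uint8, red, green, blue), "z_map" (384x512 float32, mm along the optical axis (not along the pixel's ray), 0 where there is no reading), "vertical_fov" (degrees; the focal length in pixels is half the picture's height over the tangent of half this angle, whatever the lens; pixels are square), "cx", "cy" (the principal point, pixels), "extrinsics" (4x4, takes a point from world to camera coordinates); the wrist camera has in their place "hand_eye" (4x4, takes a point from camera to tool coordinates, whose origin is the TCP and whose axes are the flange's). Camera axes: x right, y down, z forward; pixel columns grow to the right and rows downward; lengths in mm; the calibration is good to about 2 mm. The wrist camera is an equidistant fisheye: a pixel r from the principal point sees the ray r / f radians off the axis. A picture is of the moment at which its call begins: read the wrist's pose just before it.
- ctrl.finish_job(): hands the job in, once; it reports no verdict.
The state is a dict: "clock": time; "qpos": joint angles; "qd": joint speeds; "tau": joint torques, N m; "eef_pos": TCP position; "tool_rot": TCP orientation; "force": force on the tool from outside, world axes, zero at the start; "torque": the same for the moment, N m; "width": finger opening in mm.
Only numpy, scipy, OpenCV 4.12 (cv2) and the standard library are available. Lean on these libraries where they do the work, as an engineer would, in place of code of your own. Each camera call takes 0.05 s, during which the arm holds its last target.

### The job

Get the reflectance meter to read its white standard: lay the white-faced tile flat and square, right down in the pocket of the meter's base, and let go of it; then take the sprung reading arm (the crossbar at its end is its handle), swing it over forward and down until it is on its stop screws above the tile. The arm flies back up when released, so finish while still holding it down on its stops. Leave the green tile, the bottles and the pen where they are.

Things in the scene. Friction and masses are not known exactly. Their poses are not given: they have to be found in the camera images.
- white_tile_mid (a point): White reference tile: flat black carrier 62 x 46 x 16 mm, 110 g, glossy white face on top; lies loose and flat on the bench. The point is its centre, 8 mm above its underside; x along its 62 mm length, y across its 46 mm width, z up out of the white face. The lowest 2.5 mm are stepped in by 1.5 mm all round. Fits the pocket either way round.
- green_tile_mid (a point): Green check tile: same carrier, green face; a bystander, not used. The point is its centre, 8 mm above its underside; axes as for the white tile. The two tiles may have changed places.
- pocket (a point): Centre of the floor of the tile pocket in the meter's light grey top plate. Floor 28 mm, rim 34 mm above the bench (6 mm deep; a seated tile stands 10 mm proud). Opening 65 mm along x, 49 mm along y, 2 mm lead-in bevel. x points from the meter's front (robot's side) back to its hinge, y to its left, z up. A seated tile's x lies along this x, either way round, its centre 8 mm above this point.
- meter: Reflectance meter, fixed on the bench: grey base 206 x 126 mm, origin on the bench under the pocket's centre, axes as the pocket's; base from x -68 to +138 mm. Mid-way along each long side of the pocket a finger recess, 34 mm along x, reaches 23 mm outward, down to the pocket floor. Two stop screws 69 mm high stand at x -50, y +-29 mm.
- hinge (a point): Centre of the reading arm's hinge pin, 105 mm behind the pocket (+x) and 75 mm above the bench. The pin lies along the meter's y axis; axes as for the pocket.
- crossbar (a point): Middle of the crossbar: black round bar, 12 mm diameter, 50 mm free length along the meter's y, in the fork at the arm's end, 190 mm from the hinge pin. Between bar and arm housing the fork is open, 50 mm wide, 39 mm long, so fingers can reach past the bar. Arm up: bar about 265 mm above the bench. On the stops: 75 mm above it, 85 mm in front (-x) of the pocket, 17 mm clear of the base.
- reading_arm (a joint): Reading arm angle, rad: 0 = parked, nearly upright; grows as it swings forward (meter's -x) and down; 1.5 = level, on its stops. Elevation of hinge-to-crossbar above the meter's -x is 1.5 minus this. White housing 66 mm wide, black snout below ending 2.5 mm above a seated tile (a tile not fully down blocks it). A spring drives it back to 0: about 2 N at the crossbar when up, 6 N on the stops.
- wash_bottle_mid (a point): Bystander: small plastic wash bottle with a red cap, 53 mm diameter, 145 mm high; the point is 72 mm above its foot.
- weighing_bottle_mid (a point): Bystander: small lidded glass weighing bottle, 36 mm diameter, 52 mm high; the point is 26 mm above its foot.
- pen_mid (a point): Bystander: black marker pen lying on the bench, 14 x 132 mm; the point is its middle, its y axis lies along the pen.
Things that resemble listed ones, but are neither listed nor needed, are in the scene too. Leave any blue or orange look-alike of the part that bears white_tile_mid alone.

How it is judged (in metres and radians):
On the way, in this order (a step that is already met when the one before it is completed fails the run):
1. the white tile lies flat and square, right down in the pocket, let go, with the reading arm still up (x of white_tile_mid in the frame of pocket between -0.003 and 0.003 m and y of white_tile_mid in the frame of pocket between -0.003 and 0.003 m and z of white_tile_mid in the frame of pocket between 0.005 and 0.0098 m and angle between white_tile_mid's own z axis and vertical below 0.04 rad and angle between the x axis of white_tile_mid and the x axis of pocket, either way round below 0.08 rad and contact force between white_tile and the arm below 0.3 N and contact force between white_tile and the fingers below 0.3 N and value of joint reading_arm below 0.5 rad), for 0.2 s.
2. the reading arm is held on its stops (value of joint reading_arm above 1.455 rad and contact force between any of the fingers, the arm and reading_arm above 1 N), for 0.2 s.
At the end, for the whole second after the job is handed in: White tile in the pocket within 3 mm of centre each way, square within 0.08 rad, level within 0.04 rad, within 1.8 mm of the floor, untouched; the robot holds the reading arm (over 1 N) at 1.455 rad or more (stop 1.5), at rest, through the last second (all of step 2 and x of white_tile_mid in the frame of pocket between -0.003 and 0.003 m and y of white_tile_mid in the frame of pocket between -0.003 and 0.003 m and z of white_tile_mid in the frame of pocket between 0.005 and 0.0098 m and angle between white_tile_mid's own z axis and vertical below 0.04 rad and angle between the x axis of white_tile_mid and the x axis of pocket, either way round below 0.08 rad and contact force between white_tile and the arm below 0.3 N and contact force between white_tile and the fingers below 0.3 N and velocity of joint reading_arm between -0.2 and 0.2 rad/s); the arm keeps its last pose, push and grip.
It fails at once if the green tile was shifted by more than 2 cm (distance of green_tile_mid from where it was at the start of the episode above 0.02 m).
It fails at once if the wash bottle was shifted by more than 2 cm (distance of wash_bottle_mid from where it was at the start of the episode above 0.02 m).
It fails at once if the weighing bottle was shifted by more than 2 cm (distance of weighing_bottle_mid from where it was at the start of the episode above 0.02 m).
It fails at once if the pen was shifted by more than 2 cm (distance of pen_mid from where it was at the start of the episode above 0.02 m).
It also fails if it takes over 58 s, if anything falls off the work surface, if the arm or the gripper's body presses on something with over 40 N, if the wrist force passes 120 N, or if a joint passes its speed limit or range.

## Working session

There is one attempt and no reset: what is moved stays moved. The work goes in short steps, Python scripts to look and compute and a shell command to move; the robot and the scene stay as the last step left them, time stands still between calls to the robot, and variables do not carry over. Pictures are saved under pics/ and viewed, and the job is handed in when it is done.

```bash
mkdir -p pics; ls
cat > h.py <<'E'
import numpy as np,cv2
from cell import ctrl
from scipy.spatial.transform import Rotation as R
def grab(n):
    s=ctrl.read_state(); d=ctrl.get_image(n); d['st']=s; return d
def f(d): return d['image'].shape[0]/2/np.tan(np.radians(d['vertical_fov'])/2)
def tool(s):
    T=np.eye(4);T[:3,:3]=R.from_euler('xyz',s['tool_rot']).as_matrix();T[:3,3]=s['eef_pos'];return T
def ray(d,u,v):
    u=np.atleast_1d(u).astype(float);v=np.atleast_1d(v).astype(float)
    a=(u-d['cx'])/f(d);b=(v-d['cy'])/f(d)
    if 'extrinsics' in d:
        D=np.stack([a,b,np.ones_like(a)],1);C=np.linalg.inv(d['extrinsics'])
    else:
        r=np.hypot(a,b)+1e-12
        D=np.stack([np.sin(r)*a/r,np.sin(r)*b/r,np.cos(r)],1);C=tool(d['st'])@d['hand_eye']
    return C[:3,3],D@C[:3,:3].T
def plane(d,u,v,z):
    o,D=ray(d,u,v);return o+D*((z-o[2])/D[:,2])[:,None]
def save(d,name,box=None,k=1):
    im=d['image'][:,:,::-1]
    if box: im=im[box[1]:box[3],box[0]:box[2]]
    cv2.imwrite('pics/'+name,cv2.resize(im,None,fx=k,fy=k,interpolation=cv2.INTER_CUBIC))
def xyz(d):
    h,w=d['z_map'].shape;u,v=np.meshgrid(np.arange(w),np.arange(h))
    o,D=ray(d,u.ravel(),v.ravel())
    C=np.linalg.inv(d['extrinsics'])[:3,:3] if 'extrinsics' in d else (tool(d['st'])@d['hand_eye'])[:3,:3]
    zc=D@C[:,2];P=o+D*(d['z_map'].ravel()/zc)[:,None];P[d['z_map'].ravel()==0]=np.nan
    return P.reshape(h,w,3)
E
python3 - <<'E'
from h import *
import pickle
for n in ['scene','top','wrist']:
    d=grab(n);save(d,n+'0.png',k=1.5);pickle.dump(d,open(n+'0.pkl','wb'))
    print(n,d['vertical_fov'],d['cx'],d['cy'],d.get('extrinsics',d.get('hand_eye')).round(3).tolist())
s=ctrl.read_state();print(s)
E
```

```text
pics
scene 46.61252545297869 247.79083104102526 190.75558389020077 [[-0.709, -0.705, -0.017, 413.302], [-0.514, 0.533, -0.672, 370.48], [0.483, -0.468, -0.74, 1235.366], [0.0, 0.0, 0.0, 1.0]]
top 50.32578332555803 253.677729527013 193.6142419545585 [[0.023, -0.999, 0.022, 15.866], [-0.996, -0.025, -0.09, 565.101], [0.09, -0.019, -0.996, 1383.966], [0.0, 0.0, 0.0, 1.0]]
wrist 65.70646984690485 256.12363776536137 188.16943040763422 [[-0.0, -0.959, -0.283, 71.808], [1.0, -0.0, 0.0, -1.68], [-0.0, -0.283, 0.959, -142.139], [0.0, 0.0, 0.0, 1.0]]
{'clock': 0.15, 'qpos': array([ 1.12621764,  0.62917876,  0.03842057,  1.51814836, -0.02700314,
        0.99631251, -0.02000271]), 'qd': array([-0.00189359, -0.00300524,  0.00034336, -0.00218856, -0.00194574,
       -0.00089046,  0.00150112]), 'tau': array([ 2.64656061e-03, -5.63796687e+01,  1.22810986e+00, -1.93649751e+01,
        1.10728355e-02,  7.47318874e-03,  1.88716388e-05]), 'eef_pos': array([ 240.22530059, -603.45202273,  230.56738821]), 'tool_rot': array([-3.14006241e+00, -8.37466827e-06,  3.78796549e-01]), 'force': array([0.07157774, 0.3822821 , 0.75546431]), 'torque': array([-0.03944858,  0.02447729, -0.03772591]), 'width': 85.07789715967704}
```

View pics/scene0.png

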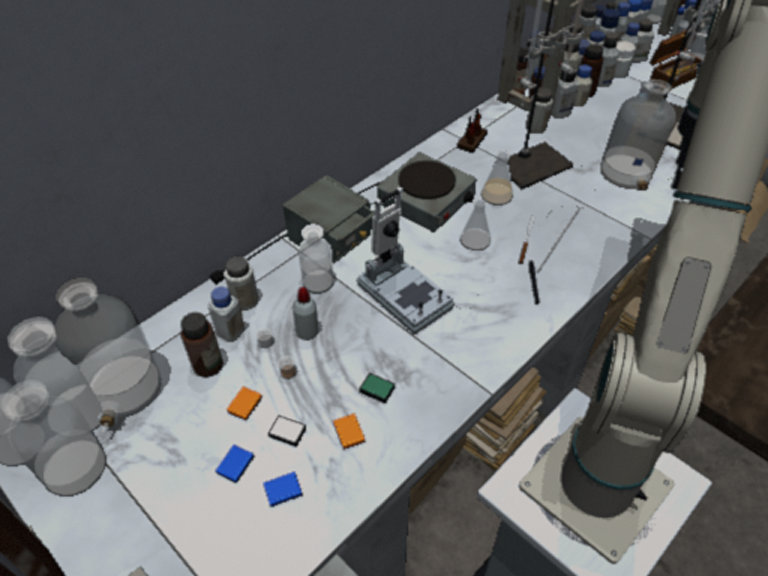

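View pics/top0.png

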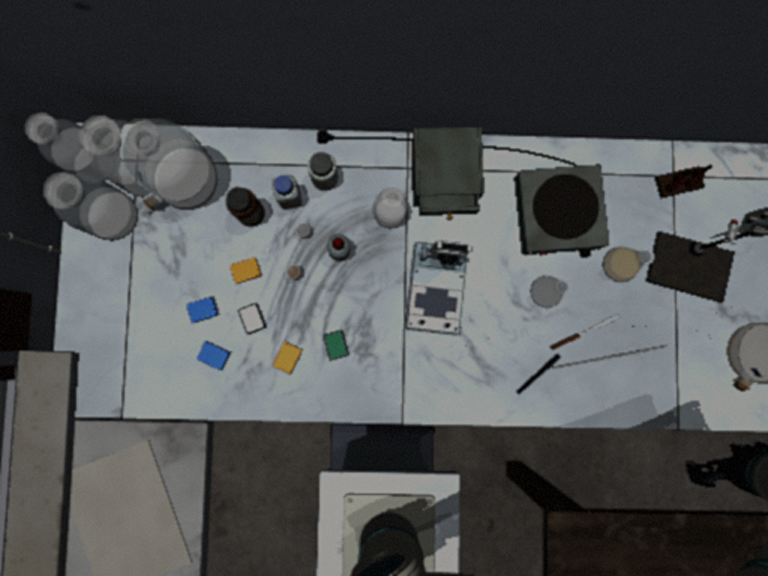

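View pics/wrist0.png

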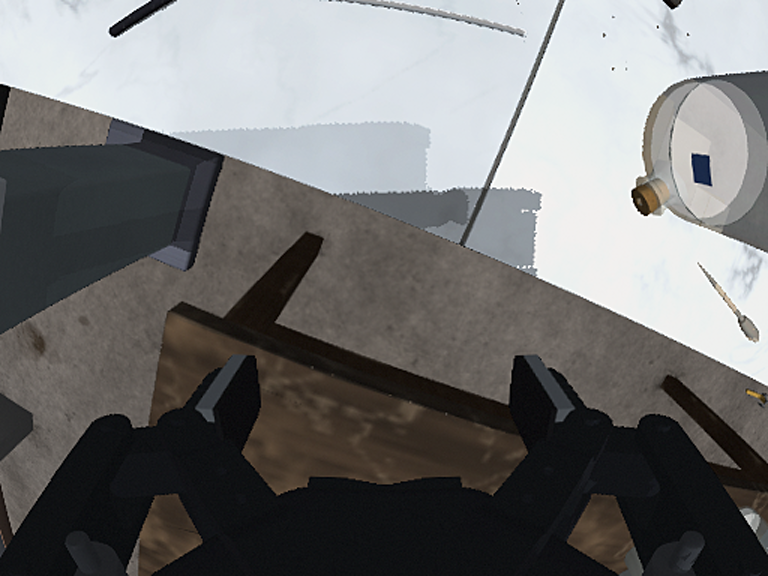

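The wide views show one white-faced tile, at scene (191,287) and top (167,213) in native pixels. The others are green at top (224,230), orange at (163,180) and (192,239), and blue at (135,206) and (142,237). The meter is at top (291,193) with its arm up. Next I'll enlarge the crops and measure.

Run:
```python
from h import *
import pickle
t=pickle.load(open('top0.pkl','rb'));s=pickle.load(open('scene0.pkl','rb'))
save(t,'topc.png',(120,150,320,240),4); save(s,'scenec.png',(140,110,340,310),3)
for n,d in(('top',t),('scene',s)):
    hsv=cv2.cvtColor(d['image'],cv2.COLOR_RGB2HSV)
    P=xyz(d)
    for nm,lo,hi in(('green',(50,80,30),(90,255,255)),('orange',(8,130,80),(25,255,255)),('blue',(105,150,60),(125,255,255))):
        m=cv2.inRange(hsv,lo,hi)
        for c in cv2.findContours(m,cv2.RETR_EXTERNAL,2)[0]:
            if cv2.contourArea(c)>80:
                (u,v),wh,a=cv2.minAreaRect(c);print(n,nm,round(u),round(v),np.round(wh),plane(d,u,v,16).round(),P[int(v),int(u)].round())
    u,v=(167,213) if n=='top' else (191,287)
    print(n,'white',plane(d,u,v,16).round(1),P[v,u].round(1))
```

```text
top green 223 230 [16. 12.] [[439. 130.  16.]] [441. 132.  14.]
top orange 192 238 [13. 17.] [[407. 239.  16.]] [407. 241.  13.]
top orange 163 180 [12. 17.] [[605. 344.  16.]] [608. 344.  20.]
top blue 142 237 [17. 13.] [[407. 408.  16.]] [410. 412.  12.]
top blue 134 206 [12. 18.] [[512. 438.  16.]] [515. 439.  19.]
top white [[490.9 326.   16. ]] [491.  326.4  14.1]
scene green 251 257 [19. 12.] [[437. 132.  16.]] [437. 132.  18.]
scene orange 232 287 [20. 15.] [[404. 243.  16.]] [404. 244.  22.]
scene orange 163 268 [14. 21.] [[602. 347.  16.]] [602. 349.  19.]
scene blue 188 326 [16. 22.] [[405. 412.  16.]] [406. 411.  16.]
scene blue 156 308 [15. 22.] [[510. 442.  16.]] [511. 441.  15.]
scene white [[491.  328.5  16. ]] [489.8 329.2  18.3]
```

View pics/topc.png

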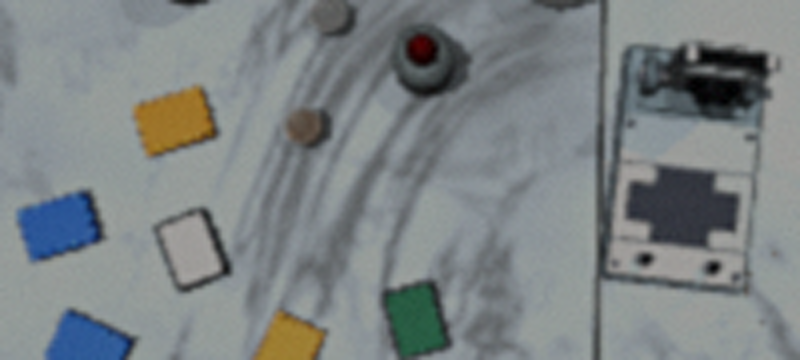

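View pics/scenec.png

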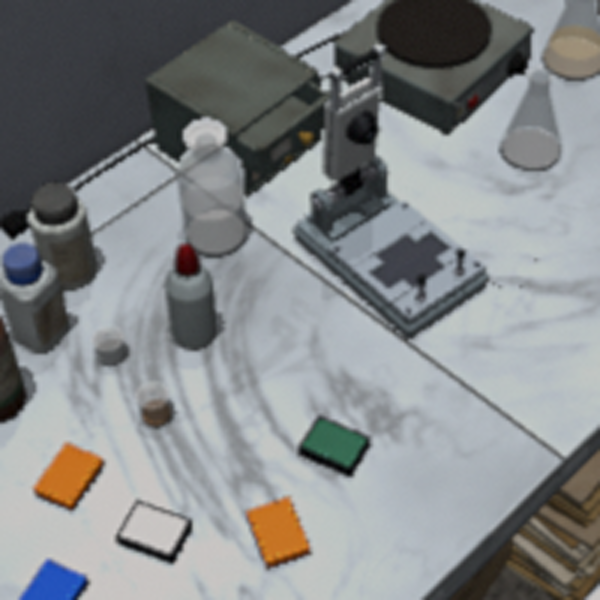

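The white face with a black rim is the tile at topc (192,248), which is top px (168,212) and world about (491,327). It's the only white one, so it's the target. Next I'll measure the meter and tile roughly from the top view.

Run:
```python
from h import *
import pickle
t=pickle.load(open('top0.pkl','rb'));s=pickle.load(open('scene0.pkl','rb'))
c=lambda pts:np.array(pts)/4+np.array([120,150])-0.375
p=c([(684,206),(645,260),(713,268),(684,166),(682,247),(628,205),(741,208)])
print(plane(t,p[:,0],p[:,1],np.array(34)).round(1))
q=c([(155,228),(207,208),(230,270),(183,291)]);print(plane(t,q[:,0],q[:,1],16.).round(1))
hsv=t['image'].astype(int)
g=t['image'].mean(2)
# pocket dark cross
m=np.zeros(g.shape,np.uint8);m[188:216,270:310]=(g[188:216,270:310]<100)
n,l,st,ce=cv2.connectedComponentsWithStats(m);i=1+np.argmax(st[1:,4]);print(st[i],ce[i],plane(t,*ce[i],28.),plane(t,*ce[i],34.))
P=xyz(t);print(P[199:203,289:293,2].round())
```

```text
[[ 541.1  -97.4   34. ]
 [ 494.1  -64.8   34. ]
 [ 488.7 -123.1   34. ]
 [ 575.6  -96.9   34. ]
 [ 505.9  -96.2   34. ]
 [ 540.8  -49.4   34. ]
 [ 540.6 -146.4   34. ]]
[[512.1 356.5  16. ]
 [530.4 312.7  16. ]
 [477.6 290.8  16. ]
 [458.6 330.2  16. ]]
[277 191  28  21 412] [290.23786408 201.25970874] [[541.07094177 -96.76060691  28.        ]] [[540.62673833 -96.10216853  34.        ]]
[[31. 31. 32. 31.]
 [28. 30. 30. 32.]
 [28. 32. 31. 26.]
 [35. 24. 27. 28.]]
```

```bash
python3 -m jog '30 -30 -20 0 0 0 1;70 -73 -49 0 0 0 1;110 -115 -49 0 0 0 1;150 -157 -49 0 0 0 1;192 -200 -49 0 0 0 1;230 -240 -49 0 0 0 1;270 -281 -49 0 0 0 1;310 -322 -49 0 0 0 1'; python3 -m jog '30 -31 0 0 0 0 1;55 -57 0 0 0 0 1;75 -78 0 0 0 0 1;75 -78 0 0 0 0 1;75 -78 0 0 0 0 1'
python3 - <<'E'
from h import *
import pickle
d=grab('wrist');pickle.dump(d,open('w1.pkl','wb'));save(d,'w1.png',k=1.5);print(d['st']['eef_pos'],d['st']['tool_rot'])
E
```

```text
clock: 1.15
eef_pos: [409.8, -188.4, 280.4]
tool_rot: [3.141, -0.0, 0.379]
force: [1.0, 0.4, -0.2]
width: 85.2
clock: 1.78
eef_pos: [449.7, -90.7, 280.2]
tool_rot: [3.141, 0.001, 0.378]
force: [-0.4, -0.9, 0.6]
width: 84.9
[449.71011445 -90.74662344 280.15973042] [3.14130462e+00 8.84244714e-04 3.78092510e-01]
```

View pics/w1.png

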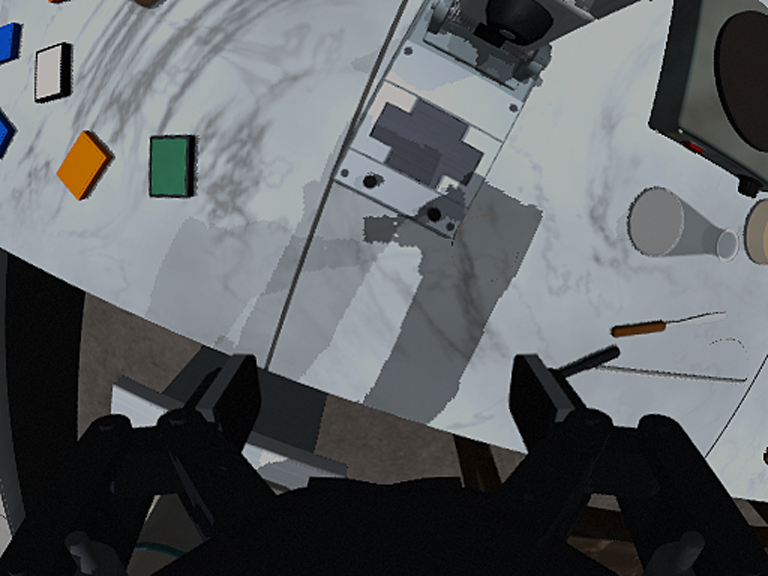

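The meter is clearly visible, with the dark pocket cross near (426,141) in 1.5x px and the screws at (369,181) and (434,214). I'll enlarge it and segment the cross.

Run:
```python
from h import *
import pickle
d=pickle.load(open('w1.pkl','rb'))
save(d,'w1c.png',(215,40,365,165),5)
g=d['image'].astype(int);print([g[y,x].tolist() for x,y in((283,93),(270,85),(300,108),(310,80),(250,115))])
```

```text
[[74, 76, 88], [74, 76, 87], [73, 75, 86], [128, 135, 141], [171, 184, 194]]
```

View pics/w1c.png

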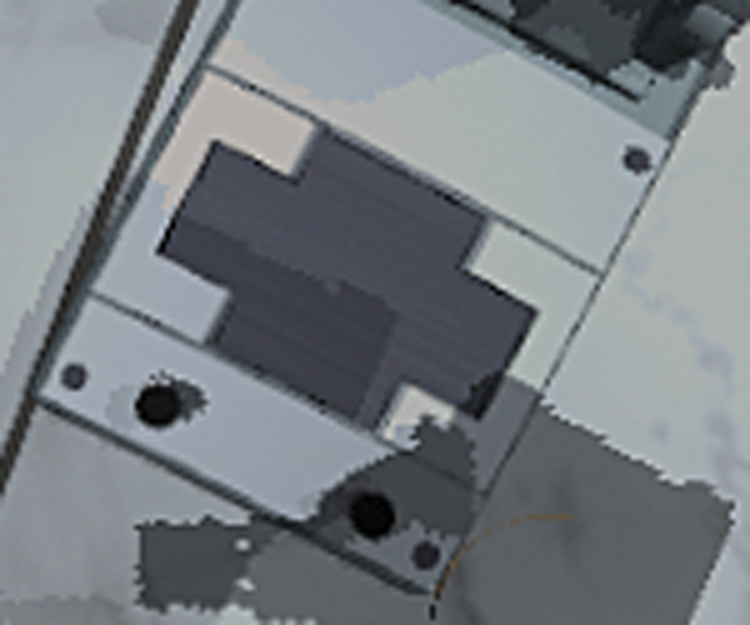

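Run:
```python
from h import *
import pickle
d=pickle.load(open('w1.pkl','rb'))
p=np.array([(215,142),(160,250),(478,420),(537,312), (212,343),(376,432),(487,215),(320,125)])/5+[215,40]-.4
P=plane(d,p[:,0],p[:,1],34.)
print(P.round(1))
L=(P[0]+P[1])/2;Rr=(P[2]+P[3])/2;F=(P[4]+P[5])/2;B=(P[6]+P[7])/2
print('widthY',np.linalg.norm(L-Rr),'lenX',np.linalg.norm(F-B),'rec',np.linalg.norm(P[0]-P[1]),np.linalg.norm(P[2]-P[3]),np.linalg.norm(P[4]-P[5]))
print('c',(L+Rr)/2,(F+B)/2)
a=lambda v:np.arctan2(v[1],v[0])
print('yaw',a(L-Rr)-np.pi/2,a(B-F),a(P[0]-P[1]),a(P[3]-P[2]),a(P[4]-P[5])-np.pi/2,a(P[7]-P[6])-np.pi/2)
s=np.array([(158,405),(372,515)])/5+[215,40]-.4;S=plane(d,s[:,0],s[:,1],69.);print('screws',S,np.linalg.norm(S[0]-S[1]),a(S[0]-S[1])-np.pi/2)
yw=a(S[0]-S[1])-np.pi/2;print('pocket from screws',S.mean(0)[:2]+50*np.array([np.cos(yw),np.sin(yw)]))
# marks: front plate bolts
q=np.array([(73,377),(426,555),(637,158)])/5+[215,40]-.4;Q=plane(d,q[:,0],q[:,1],34.);print(Q.round(1),a(Q[0]-Q[1])-np.pi/2,a(Q[2]-Q[1]))
```

```text
[[ 559.   -47.8   34. ]
 [ 527.4  -45.2   34. ]
 [ 517.6 -138.6   34. ]
 [ 550.4 -142.    34. ]
 [ 509.7  -66.6   34. ]
 [ 504.2 -114.8   34. ]
 [ 568.6 -119.9   34. ]
 [ 573.4  -71.1   34. ]]
widthY 94.2262453610308 lenX 64.23309871102755 rec 31.677183151427975 32.883023863032335 48.60725375101297
c [538.61103759 -93.38295374  34.        ] [538.99857119 -93.0918099   34.        ]
yaw -0.0981022526740154 -0.07445672202946955 -0.084081613471629 -0.10261254217784045 -0.11425680112017256 -0.09713049610182911
screws [[ 491.91069033  -59.78655938   69.        ]
 [ 486.40673682 -116.98059374   69.        ]] 57.458255025352 -0.09593757521937141
pocket from screws [538.92878955 -93.17310028]
[[ 488.4  -36.2   34. ]
 [ 479.1 -139.9   34. ]
 [ 600.  -151.    34. ]] -0.08978306845697004 -0.09129828119801639
```

```bash
python3 -m jog '15 -40 0 0 0 0 1;32 -90 0 0 0 0 1;50 -140 0 0 0 0 1;68 -190 0 0 0 0 1;85 -240 10 0 0 0 1;103 -290 25 0 0 0 1;118 -335 50 0 0 0 1;128 -362 65 0 0 0 1'; python3 -m jog '4 -10 10 0 0 0 1;4 -10 15 0 0 0 1;4 -10 15 0 0 0 1'
python3 - <<'E'
from h import *
import pickle
d=grab('wrist');pickle.dump(d,open('w2.pkl','wb'));save(d,'w2.png',k=1.5);print(d['st']['eef_pos'],d['st']['tool_rot'])
E
```

```text
clock: 2.82
eef_pos: [435.0, 294.8, 214.2]
tool_rot: [-3.142, 0.001, 0.379]
force: [-0.1, 0.1, 0.3]
width: 85.5
clock: 3.2
eef_pos: [435.9, 302.4, 200.3]
tool_rot: [3.14, 0.001, 0.376]
force: [0.4, 1.1, 0.0]
width: 85.7
[435.86129707 302.3723009  200.3173421 ] [3.14020947e+00 5.92509796e-04 3.76138056e-01]
```

View pics/w2.png

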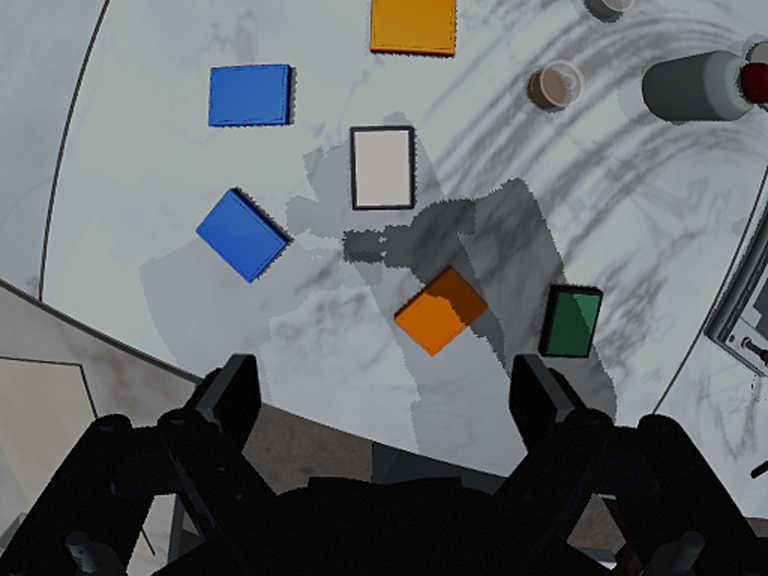

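The white-faced tile with the black rim is at (383,168) in 1.5x px. It's nearly square to the tool, with free space on both sides for the fingers. I'll measure it.

Run:
```python
from h import *
import pickle
d=pickle.load(open('w2.pkl','rb'))
save(d,'w2c.png',(220,70,290,150),8)
im=d['image'].astype(int)
sub=im[70:150,220:290];m=((sub.min(2)>120)).astype(np.uint8)
mx=sub.max(2)
# white face: contour inside the dark rim
dark=(mx<70).astype(np.uint8)
ff=np.zeros(sub.shape[:2],np.uint8)
lab=cv2.connectedComponents((1-dark).astype(np.uint8),connectivity=4)[1];i=lab[112-70,255-220]
ff=(lab==i).astype(np.uint8);print('area',ff.sum())
c=max(cv2.findContours(ff,cv2.RETR_EXTERNAL,2)[0],key=cv2.contourArea);r=cv2.minAreaRect(c);print(r)
b=cv2.boxPoints(r)+[220,70]
P=plane(d,b[:,0],b[:,1],16.)
cm=np.argwhere(ff)[:,::-1].mean(0)+[220,70]
C=plane(d,*cm,16.)[0];print('corners',P.round(1),'ctr',P.mean(0),C)
e=[P[1]-P[0],P[2]-P[1]]
for v in e: print(np.linalg.norm(v),np.arctan2(v[1],v[0]))
T=tool(d['st']);print('rel tool',T[:3,:3].T@(C-T[:3,3]))
```

```text
area 1837
((34.60725402832031, 41.75407791137695), (50.37944030761719, 36.58506774902344), 88.36341857910156)
corners [[510.3 357.   16. ]
 [525.8 320.6  16. ]
 [474.9 298.5  16. ]
 [459.  335.5  16. ]] ctr [492.49220136 327.90589789  16.        ] [492.51147261 327.95633597  16.        ]
39.4952608802089 -1.1674931814112472
55.54526996096481 -2.7311198578933182
rel tool [ 62.19678681  -3.2409694  184.27621569]
```

View pics/w2c.png

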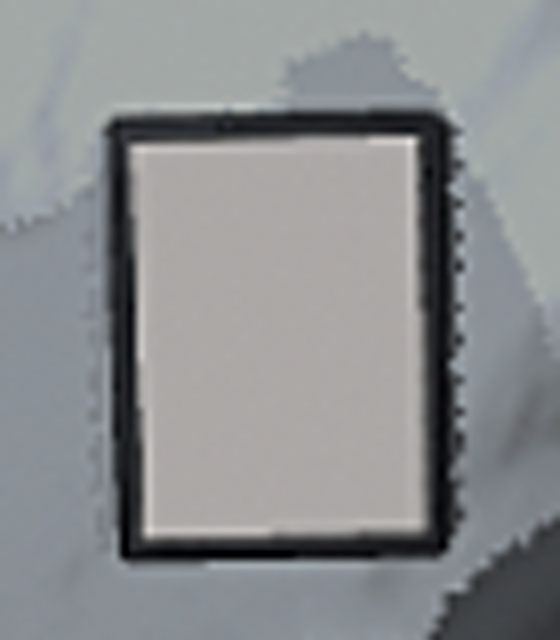

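```bash
python3 -m jog '20 0 30 0 0 -1.7 1;45 0 70 0 0 -1.7 1;62 -0.5 110 0 0 -1.7 1;62 -0.5 125 0 0 -1.7 1;62 -0.5 130 0 0 -1.7 1;62 -0.5 130 0 0 -1.7 1;62 -0.5 130 0 0 -1.7 1'
python3 - <<'E'
from h import *
import pickle
d=grab('wrist');pickle.dump(d,open('w3.pkl','wb'));save(d,'w3.png',k=1.5);print(d['st']['eef_pos'],d['st']['tool_rot'])
E
```

```text
clock: 4.12
eef_pos: [493.1, 328.4, 71.9]
tool_rot: [-3.141, -0.002, 0.409]
force: [0.2, 0.7, 0.0]
width: 85.3
[493.11699535 328.36883343  71.88023575] [-3.14114087e+00 -2.23759307e-03  4.08646613e-01]
```

View pics/w3.png

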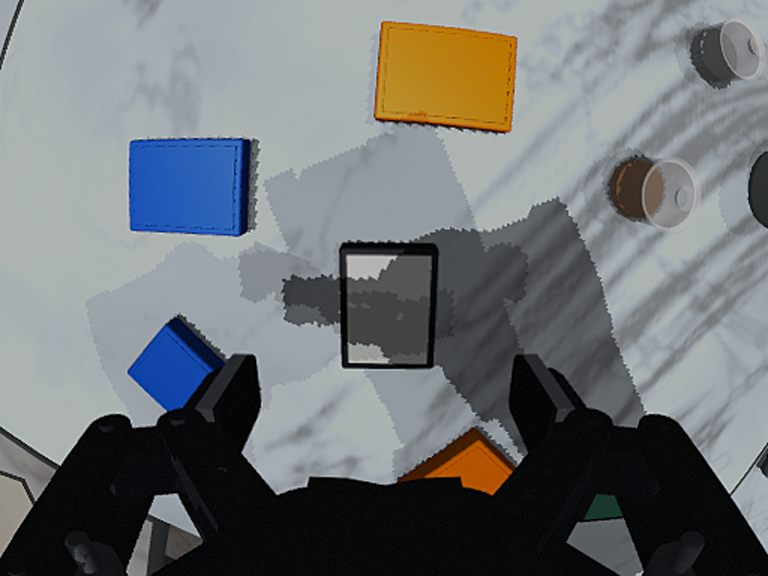

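```bash
python3 -m jog '0 0.5 30 0 0 0 1;0 0.5 55 0 0 0 1;0 0.5 67 0 0 0 0.6;0 0.5 67 0 0 0 0.3;0 0.5 67 0 0 0 0;0 0.5 67 0 0 0 -0.3;0 0.5 67 0 0 0 -0.3;0 0.5 67 0 0 0 -0.3'
python3 - <<'E'
from h import *
s=ctrl.read_state();print(s['eef_pos'],s['width'],s['force'])
d=grab('wrist');save(d,'w4.png',k=1.5)
E
```

```text
clock: 5.18
eef_pos: [493.6, 328.0, 4.5]
tool_rot: [-3.141, -0.002, 0.408]
force: [-1.1, 0.2, 5.2]
width: 44.5
[493.6010925  328.0102462    4.47876727] 44.46125768477862 [-1.14043184  0.15120171  5.23075816]
```

View pics/w4.png

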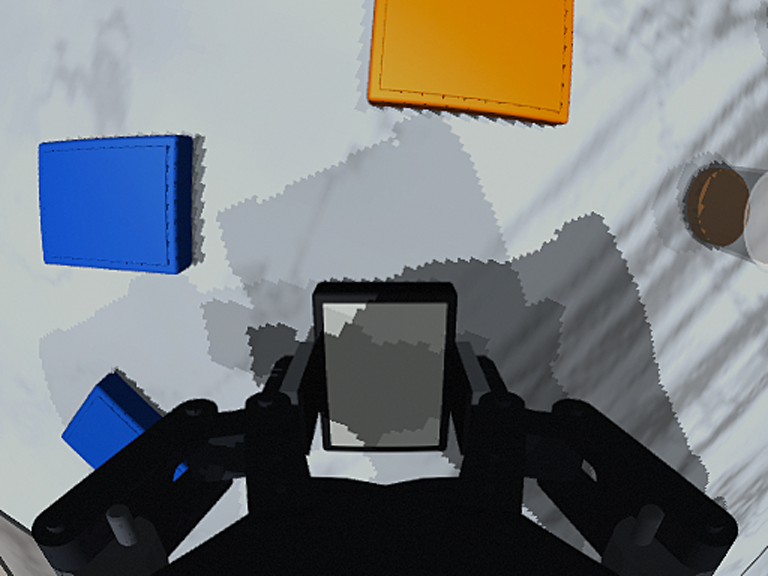

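The tile is gripped squarely across its 46 mm width, with the white face up between the pads. I'll lift it and check the joints and how much room there is around the raised arm.

```bash
python3 -m jog '0 0 -20 0 0 0 -0.5;0 0 -60 0 0 0 -0.5;0 0 -110 0 0 0 -0.5;0 0 -145 0 0 0 -0.5;0 0 -150 0 0 0 -0.5'
python3 - <<'E'
from h import *
import pickle
s=ctrl.read_state();print(s['eef_pos'],s['width'],s['force'],s['qpos'].round(3))
c,sn=np.cos(-.095),np.sin(-.095)
for n in('scene0','top0','w1'):
    P=xyz(pickle.load(open(n+'.pkl','rb')));X=P-[539.5,-94,0]
    mx=X[...,0]*c+X[...,1]*sn;my=-X[...,0]*sn+X[...,1]*c
    for z0 in range(50,290,20):
        m=(np.abs(my)<45)&(mx>0)&(mx<220)&(P[...,2]>z0)&(P[...,2]<=z0+20)
        if m.sum()>3: print(n,z0,m.sum(),'x',np.percentile(mx[m],[1,10,50,99]).round(),'y',np.percentile(my[m],[2,98]).round())
E
```

```text
clock: 5.85
eef_pos: [494.4, 328.5, 157.1]
tool_rot: [-3.14, -0.006, 0.408]
force: [-0.5, -0.4, -1.4]
width: 44.3
[494.42559419 328.51352907 157.14532332] 44.324985463594466 [-0.4733725  -0.4345742  -1.40433529] [-0.507  0.639 -0.199  1.756  0.173  0.757 -1.957]
scene0 50 48 x [ 92.  93. 104. 208.] y [-43.  45.]
scene0 70 187 x [ 91.  96. 106. 206.] y [-43.  43.]
scene0 90 129 x [ 97. 100. 196. 211.] y [-43.  42.]
scene0 110 88 x [ 93.  94.  97. 209.] y [-36.  38.]
scene0 130 66 x [ 90.  92.  95. 111.] y [-24.  35.]
scene0 150 39 x [ 80.  92.  95. 110.] y [ 5. 34.]
scene0 170 85 x [ 69.  71.  85. 108.] y [-26.  34.]
scene0 190 111 x [ 71.  76.  89. 105.] y [-28.  34.]
scene0 210 126 x [ 86.  88.  94. 112.] y [-29.  33.]
scene0 230 32 x [ 87.  89.  93. 100.] y [-30.  34.]
scene0 250 66 x [86. 87. 90. 99.] y [-33.  34.]
scene0 270 33 x [85. 87. 93. 99.] y [-32.  34.]
top0 50 35 x [ 91.  92. 215. 220.] y [-42.  43.]
top0 70 85 x [ 91.  95. 118. 218.] y [-43.  44.]
top0 90 88 x [ 99. 110. 198. 210.] y [-43.  44.]
top0 110 47 x [ 94. 103. 201. 210.] y [-42.  42.]
top0 130 5 x [ 93.  94.  
[... 160 characters left out ...]
 [-21.  32.]
top0 210 79 x [ 88.  88.  93. 111.] y [-26.  31.]
top0 230 5 x [88. 89. 90. 92.] y [-30.  27.]
top0 250 51 x [87. 87. 93. 99.] y [-30.  34.]
top0 270 51 x [87. 88. 92. 98.] y [-34.  30.]
w1 50 109 x [ 88.  89.  90. 102.] y [-44.  44.]
w1 70 784 x [ 89.  92.  97. 112.] y [-44.  44.]
w1 90 43 x [ 92.  93.  97. 108.] y [-43.  41.]
w1 110 149 x [91. 91. 92. 97.] y [-29.  33.]
w1 130 111 x [89. 90. 91. 92.] y [-30.  30.]
w1 150 92 x [68. 69. 89. 92.] y [-30.  22.]
w1 170 550 x [67. 68. 71. 89.] y [-28.  18.]
w1 190 855 x [68. 71. 80. 88.] y [-28.  12.]
w1 210 331 x [85. 86. 87. 94.] y [-31. -10.]
w1 230 127 x [85. 86. 87. 90.] y [-31. -24.]
w1 250 26 x [84. 85. 85. 86.] y [-33. -27.]
```

The snout of the raised arm reaches to x_m≈68 mm at z 160–210, which is where the wrist camera would end up. I'll place the tile with the tool turned half round so the camera is on the robot's side; the tile fits either way round. I'm carrying it now to the left of the meter, turning 151° on the way.

```bash
python3 -m jog '-10 35 0 0 0 -10 -0.5;-23 78 0 0 0 -20 -0.5;-36 122 0 0 0 -30 -0.5;-49 166 0 0 0 -40 -0.5;-62 210 0 0 0 -50 -0.5;-75 255 0 0 0 -60 -0.5;-87 298 0 0 0 -70 -0.5;-97 330 0 0 0 -80 -0.5'; python3 -m jog '0 0 5 0 0 -10 -0.5;0 0 10 0 0 -20 -0.5;0 0 20 0 0 -30 -0.5;0 0 30 0 0 -40 -0.5;0 0 37 0 0 -50 -0.5;0 0 37 0 0 -60 -0.5;0 0 37 0 0 -70 -0.5;0 0 37 0 0 -71.2 -0.5'; python3 -m jog '0 0 0 0 0 0 -0.5;0 0 0 0 0 0 -0.5'
python3 - <<'E'
from h import *
import pickle
d=grab('wrist');pickle.dump(d,open('w5.pkl','wb'));save(d,'w5.png',k=1.5);print(d['st']['eef_pos'],d['st']['tool_rot'],d['st']['qpos'].round(2))
E
```

```text
clock: 6.85
eef_pos: [534.2, -16.6, 152.7]
tool_rot: [-3.14, 0.001, 1.809]
force: [-0.4, 0.6, -0.7]
width: 44.1
clock: 7.85
eef_pos: [534.2, -14.2, 115.7]
tool_rot: [3.141, -0.002, 3.047]
force: [0.4, -0.1, -0.0]
width: 44.2
clock: 8.1
eef_pos: [534.8, -14.0, 116.3]
tool_rot: [-3.141, -0.0, 3.046]
force: [-0.2, 0.6, -0.4]
width: 44.1
[534.83237399 -13.99101549 116.31848746] [-3.14118224e+00 -7.90116448e-05  3.04591816e+00] [ 0.53  0.8  -0.91  1.93  0.85  0.85  0.64]
```

View pics/w5.png

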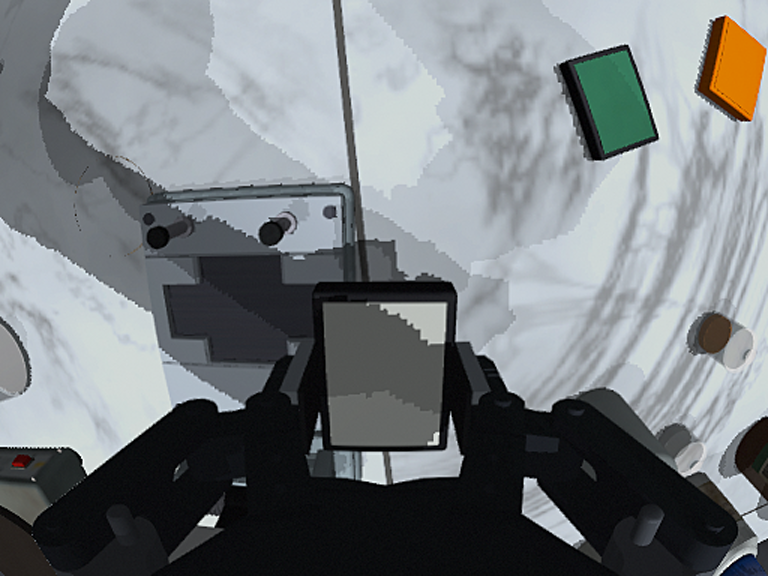

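The held tile's face is at 1.5x px (385,375). The pocket cross at (240,308) and the stop screws at (157,237) and (271,234) are all visible. I'll enlarge this for corner picking.

Run:
```python
from h import *
import pickle
d=pickle.load(open('w5.pkl','rb'))
d['image']=np.clip(255*(d['image']/255.)**.55,0,255).astype(np.uint8)
save(d,'w5a.png',(90,115,220,245),5);save(d,'w5b.png',(200,180,320,310),5)
```

```text
(no output)
```

View pics/w5a.png

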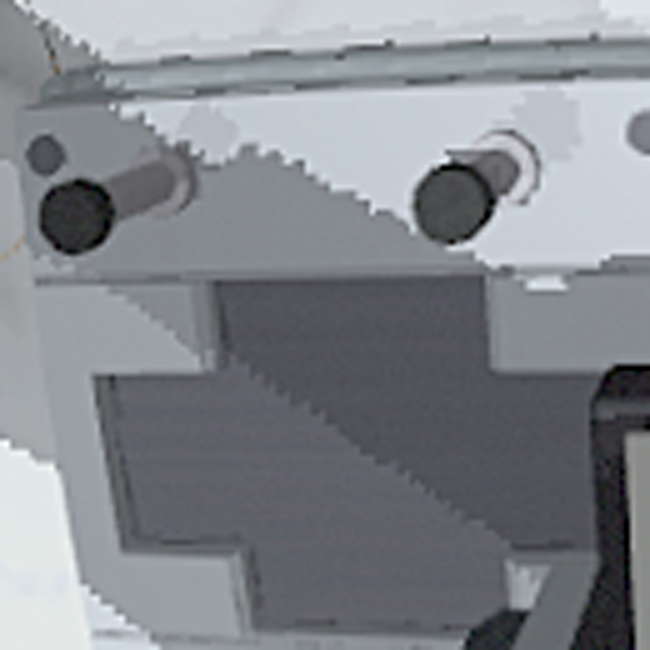

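View pics/w5b.png

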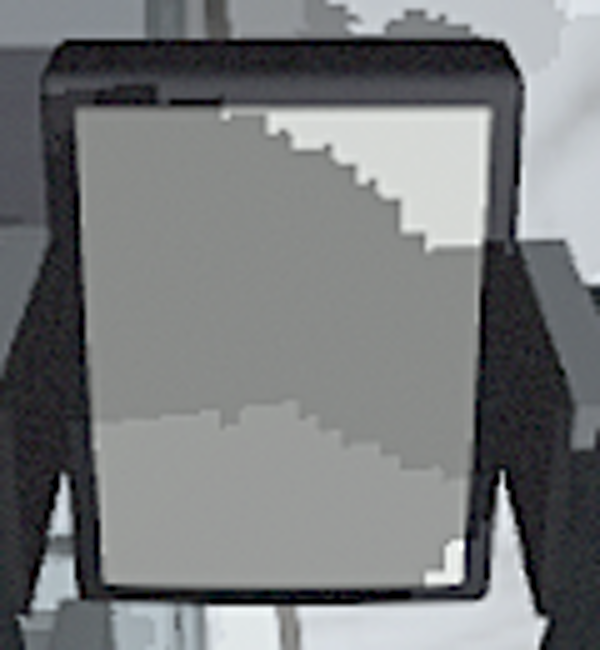

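Run:
```python
from h import *
import pickle
d=pickle.load(open('w5.pkl','rb'))
A=lambda L:np.array(L)/5+[90,115]-.4
B=lambda L:np.array(L)/5+[200,180]-.4
a=lambda v:np.arctan2(v[1],v[0])
pl=lambda p,z:plane(d,p[:,0],p[:,1],float(z))
zt=d['st']['eef_pos'][2]+11.5
F=pl(B([(75,107),(491,107),(465,585),(102,588)]),zt)
tc=F.mean(0)
l=(F[0]+F[1]-F[2]-F[3])/2;w=(F[1]+F[2]-F[0]-F[3])/2
print('tile',tc,np.linalg.norm(l),np.linalg.norm(w),'yaw',a(l),a(w)-np.pi/2)
T=tool(d['st']);print('tile in tool',T[:3,:3].T@(tc-T[:3,3]))
S=pl(A([(453,203),(75,217)]),69);ys=a(S[0]-S[1])
print('screws',S,np.linalg.norm(S[0]-S[1]),'yaw',ys-np.pi/2)
yw=ys-np.pi/2;u=np.array([np.cos(yw),np.sin(yw)])
print('pocket(screws)',S.mean(0)[:2]+50*u)
E_=pl(A([(487,278),(195,280),(218,280),(490,374),(600,374),(93,376),(122,550),(205,372),(240,550),(248,634),(597,550)]),34)
n=np.array([-u[1],u[0]])
for p0 in [S.mean(0)[:2]+50*u]:
    for q in E_: print((q[:2]-p0)@u, (q[:2]-p0)@n)
```

```text
tile [534.6639962  -12.54950818 127.81848746] 55.46254917466376 39.20917392888594 yaw 3.0463910345140612 -0.0904532402823015
tile in tool [  0.30622156   1.41411005 -11.50055718]
screws [[ 490.7468732   -58.76377028   69.        ]
 [ 485.67373152 -115.76599652   69.        ]] 57.22753326618198 yaw -0.08876513829816934
pocket(screws) [538.01345042 -91.69731425]
-31.763404837788258 24.07241147429788
-32.46971960500779 -26.664313805300132
-32.36892691641724 -22.396218485242276
-15.96150048399468 23.46287910700629
-15.843175827369333 41.484170614878565
-16.042708836214786 -48.93273561483599
16.445245582810117 -48.787898689819194
-16.623128975987232 -26.801006297293945
15.718253377924508 -24.892174793791952
32.104359360254314 -26.04491865987281
14.595550978191975 39.19880303215553
```

Measured in one image, pocket minus tile is about (+3.4, −80) mm, allowing for the 1.3% scale seen on the screw spacing. The yaws agree within 0.01 rad. I'll move over the pocket, lower to a hover and look.

```bash
python3 -m jog '-4 -30 0 0 0 0 -0.5;-8 -60 0 0 0 0 -0.5;-11 -79 0 0 0 0 -0.5;-11 -79 10 0 0 0 -0.5;-11 -79 35 0 0 0 -0.5;-11 -79 55 0 0 0 -0.5;-11 -79 63 0 0 0 -0.5;-11 -79 63 0 0 0 -0.5'
python3 - <<'E'
from h import *
import pickle
d=grab('wrist');pickle.dump(d,open('w6.pkl','wb'));print(d['st']['eef_pos'],d['st']['tool_rot'],d['st']['force'])
d['image']=np.clip(255*(d['image']/255.)**.55,0,255).astype(np.uint8);save(d,'w6.png',(130,100,390,330),3)
E
```

```text
clock: 9.15
eef_pos: [538.2, -92.5, 53.0]
tool_rot: [3.141, -0.001, 3.049]
force: [-0.1, 0.7, -0.3]
width: 44.0
[538.23999657 -92.51932084  52.98044025] [ 3.14099567e+00 -8.29429851e-04  3.04857368e+00] [-0.09625267  0.71780292 -0.29184769]
```

View pics/w6.png

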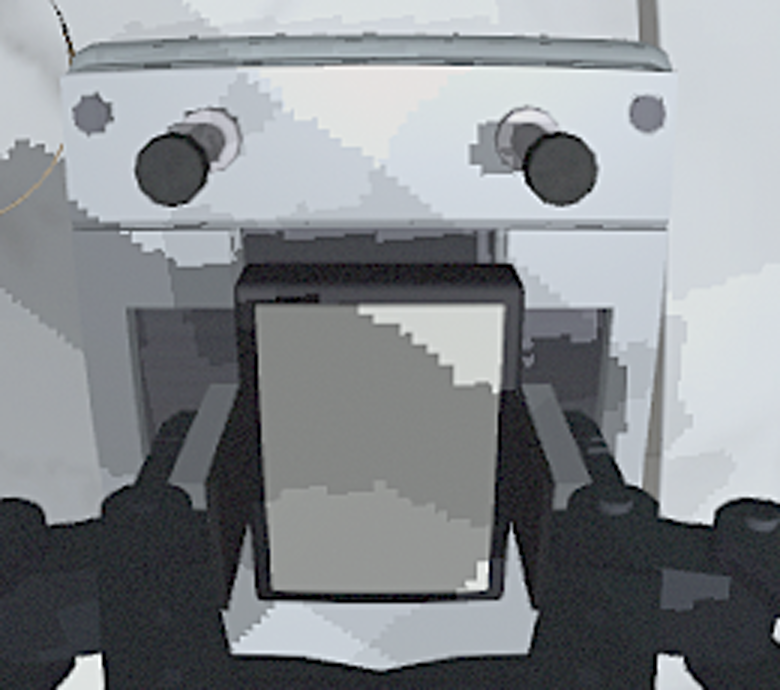

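The tile hovers square over the pocket. In this crop the screws' midpoint is at column 367, the pocket's middle at 373 and the tile face at 380, so the tile looks a little to the image's right. I'll quantify that before lowering.

Run:
```python
from h import *
import pickle
d=pickle.load(open('w6.pkl','rb'))
T=tool(d['st']);C=T@d['hand_eye'];np.set_printoptions(suppress=True,precision=4)
print(d['hand_eye'],T[:3,:3])
print('cam rel tcp in tool',T[:3,:3].T@(C[:3,3]-T[:3,3]))
A=lambda L:np.array(L)/3+[130,100]-1/3
def tl(L,z):
    p=A(L);P=plane(d,p[:,0],p[:,1],float(z));return (P-T[:3,3])@T[:3,:3]
zt=T[2,3]+11.5
t=tl([(256,305),(504,303),(496,592),(271,594)],zt);print('tile',t.mean(0),t)
s=tl([(172,169),(561,169)],69);print('screw',s,s.mean(0))
r=tl([(128,310),(612,310),(101,455)],34);print('recess',r)
p=tl([(238,230),(508,230),(150,226),(660,224)],34);print('pocket front',p)
b=tl([(92,114),(648,114)],34);print('bolts',b,b.mean(0))
```

```text
[[  -0.0004   -0.9589   -0.2836   72.9291]
 [   1.       -0.0003   -0.0003    1.4123]
 [   0.0002   -0.2836    0.9589 -142.1403]
 [   0.        0.        0.        1.    ]] [[-0.9957  0.0929 -0.0008]
 [ 0.0929  0.9957  0.0007]
 [ 0.0008  0.0006 -1.    ]]
cam rel tcp in tool [  72.9291    1.4123 -142.1403]
tile [  0.1419   1.7772 -11.4988] [[ 27.8727 -17.8645 -11.4876]
 [ 28.181   20.788  -11.4642]
 [-27.5522  22.5293 -11.5094]
 [-27.934  -18.3439 -11.5341]]
screw [[ 50.3263 -28.9044 -15.9951]
 [ 50.2388  27.7955 -15.9613]] [ 50.2826  -0.5544 -15.9782]
recess [[ 16.1713 -48.0788  18.9652]
 [ 16.1571  46.9362  19.0219]
 [-16.5437 -57.6137  18.9323]]
pocket front [[ 32.2365 -25.1934  18.9921]
 [ 32.2015  25.4959  19.0224]
 [ 33.1265 -42.2691  18.9827]
 [ 33.5634  55.3331  19.0413]]
bolts [[ 54.8891 -52.4655  18.9947]
 [ 54.7135  51.4915  19.0566]] [54.8013 -0.487  19.0256]
```

Run:
```python
from h import *
import pickle
for n,(a,b,c,e) in(('w5',(218,295,204,292)),('w6',(222,290,206,294))):
    d=pickle.load(open(n+'.pkl','rb'));T=tool(d['st'])
    P=(xyz(d)-T[:3,3])@T[:3,:3]
    Q=P[c+2:e-2,a:b].reshape(-1,3);Q=Q[np.isfinite(Q[:,0])]
    A=np.c_[Q[:,:2],np.ones(len(Q))];k=np.linalg.lstsq(A,Q[:,2],rcond=None)[0];r=Q[:,2]-A@k
    ok=abs(r)<4;k=np.linalg.lstsq(A[ok],Q[ok,2],rcond=None)[0];print(n,k,len(Q),ok.sum(),r[ok].std(),Q[:,:2].min(0),Q[:,:2].max(0))
```

```text
w5 [-2.95008860e-04 -8.17187360e-05 -1.13353819e+01] 6449 6449 0.5616561145626903 [-22.92312196 -19.18711045] [26.11683735 21.78510928]
w6 [ 5.82990165e-04 -8.40826600e-04 -1.13401232e+01] 5691 5691 0.5657181480295 [-24.30334344 -17.01231846] [24.95310624 19.09779297]
```

The depth shows the tile is level (slopes under 0.001) with its underside 4.7 mm below the TCP. In this one view the tile sits about 2.2 mm to +y of the pocket, going by the screws, recess ends and bolts, and x agrees within 0.3 mm. I'll shift −2.2 mm in tool y and lower, watching the force.

```bash
python3 -m jog '0 -2.2 0 0 0 0 -0.5;0 -2.2 6 0 0 0 -0.5;0 -2.2 11 0 0 0 -0.5;0 -2.2 13 0 0 0 -0.5;0 -2.2 15 0 0 0 -0.5;0 -2.2 15 0 0 0 -0.5'
python3 - <<'E'
from h import *
import pickle
d=grab('wrist');pickle.dump(d,open('w7.pkl','wb'));print(d['st']['eef_pos'],d['st']['tool_rot'],d['st']['force'])
d['image']=np.clip(255*(d['image']/255.)**.55,0,255).astype(np.uint8);save(d,'w7.png',(130,100,390,330),3)
E
```

```text
clock: 9.95
eef_pos: [538.2, -95.7, 38.2]
tool_rot: [3.142, -0.0, 3.047]
force: [0.5, 0.1, -0.6]
width: 44.0
[538.19063705 -95.70929017  38.18028137] [ 3.14150361e+00 -2.12127153e-04  3.04746329e+00] [ 0.51979967  0.06882433 -0.57260421]
```

View pics/w7.png

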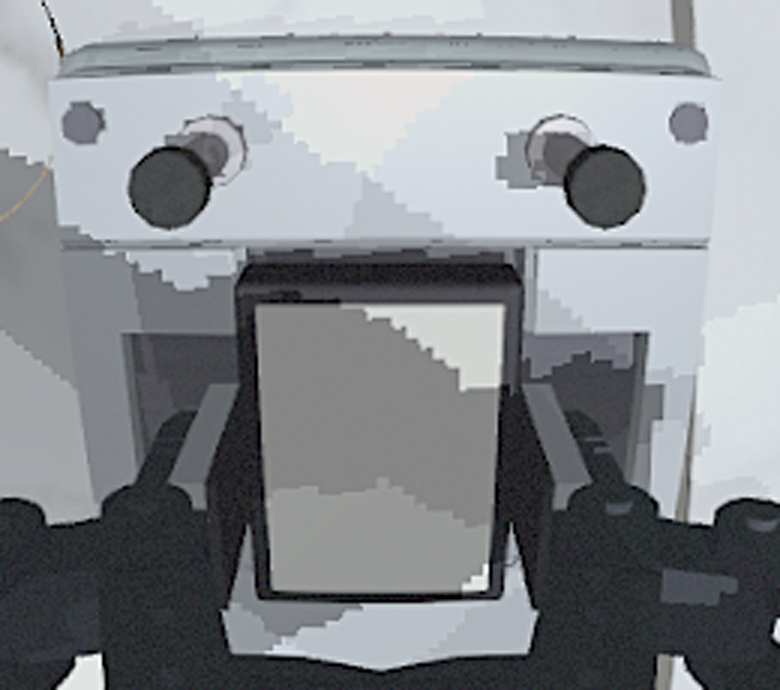

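Run:
```python
from h import *
import pickle
d=pickle.load(open('w7.pkl','rb'));T=tool(d['st'])
A=lambda L:np.array(L)/3+[130,100]-1/3
def tl(L,z):
    p=A(L);P=plane(d,p[:,0],p[:,1],float(z));return ((P-T[:3,3])@T[:3,:3]).round(2)
t=tl([(256,305),(504,303),(496,592),(271,594)],T[2,3]+11.3);print('tile',t.mean(0))
s=tl([(169,187),(605,187)],69);print('screw',s,s.mean(0))
r=tl([(121,334),(649,333)],34);print('recess',r,r.mean(0))
p=tl([(235,246),(538,246)],34);print('front',p,p.mean(0))
b=tl([(83,123),(688,123)],34);print('bolts',b.mean(0))
```

```text
tile [  0.0275   1.775  -11.3   ]
screw [[ 50.62 -25.87 -30.81]
 [ 50.63  30.69 -30.81]] [ 50.625   2.41  -30.81 ]
recess [[ 16.77 -45.31   4.18]
 [ 16.89  50.17   4.19]] [16.83   2.43   4.185]
front [[ 33.15 -23.39   4.19]
 [ 33.14  28.62   4.19]] [33.145  2.615  4.19 ]
bolts [55.08   2.505  4.195]
```

```bash
python3 -m jog '0.3 0.7 0 0 0 0 -0.5;0.3 0.7 2 0 0 0 -0.5;0.3 0.7 3.5 0 0 0 -0.5;0.3 0.7 4.5 0 0 0 -0.5;0.3 0.7 5.5 0 0 0 -0.5;0.3 0.7 5.5 0 0 0 -0.5'
python3 - <<'E'
from h import *
s=ctrl.read_state();print(s['eef_pos'],s['force'])
d=grab('wrist');T=tool(d['st']);P=xyz(d)
print('tile top z',np.nanmedian(P[220:280,235:275,2]))
d['image']=np.clip(255*(d['image']/255.)**.55,0,255).astype(np.uint8);save(d,'w8.png',(130,100,390,330),3)
E
```

```text
clock: 10.75
eef_pos: [538.0, -95.0, 32.7]
tool_rot: [3.142, -0.0, 3.047]
force: [-0.9, -0.1, -0.7]
width: 44.2
[538.02092374 -95.04583752  32.74808846] [-0.87891381 -0.1225454  -0.68876598]
tile top z 44.0702278075309
```

View pics/w8.png

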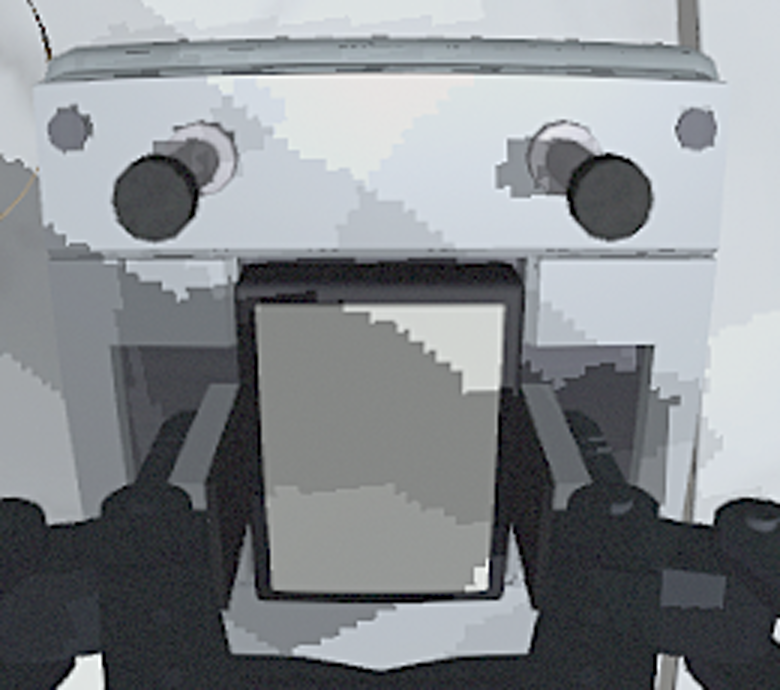

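It's in the pocket with the face at z = 44 mm, as it should be when seated, and there's no side force. I'll press 1 mm to confirm the floor, then open only to about 57 mm so the fingers stay inside the recesses.

```bash
python3 -m jog '0 0 0.6 0 0 0 -0.5;0 0 1.2 0 0 0 -0.5;0 0 1.2 0 0 0 -0.5'; python3 -m jog '0 0 0 0 0 0 0.25;0 0 0 0 0 0 0.35;0 0 0 0 0 0 0.35;0 0 0 0 0 0 0.35'
python3 - <<'E'
from h import *
d=grab('wrist');P=xyz(d);print('tile top z',np.nanmedian(P[220:280,235:275,2]))
d['image']=np.clip(255*(d['image']/255.)**.55,0,255).astype(np.uint8);save(d,'w9.png',(130,100,390,330),3)
E
```

```text
clock: 11.18
eef_pos: [538.1, -95.1, 32.4]
tool_rot: [-3.141, 0.0, 3.047]
force: [-0.6, 0.6, 6.1]
width: 44.2
clock: 11.68
eef_pos: [538.0, -95.0, 31.5]
tool_rot: [3.141, -0.0, 3.047]
force: [-0.4, 0.0, -0.5]
width: 57.8
tile top z 43.74849118454014
```

View pics/w9.png

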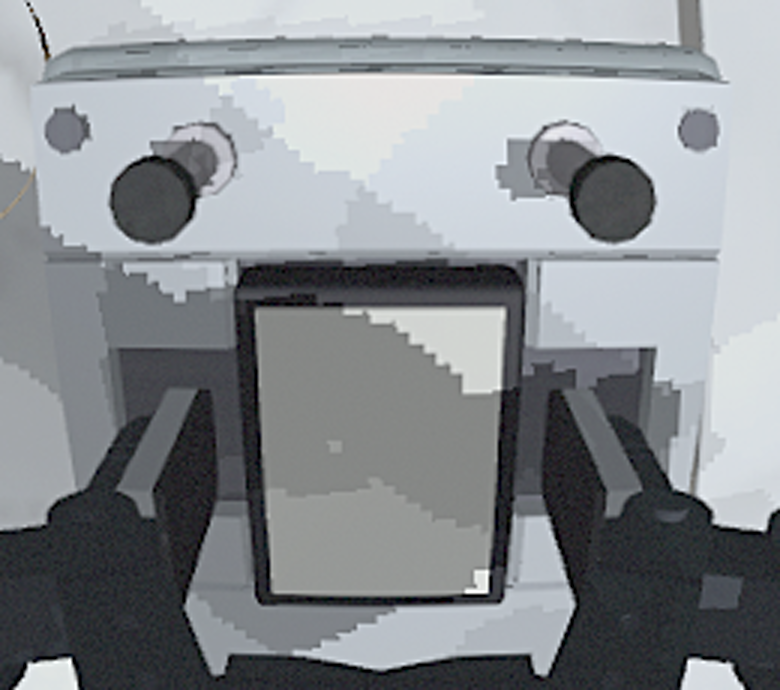

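The tile is released and the pads are clear on both sides. The 6 N press showed it's on the floor, and its face is at z≈43.7. I'll retreat upward, then turn 90° to straddle the crossbar.

```bash
python3 -m jog '0 0 -10 0 0 0 0.35;0 0 -45 0 0 0 0.35;5 0 -90 0 0 0 0.5;20 0 -140 0 0 0 1;30 0 -190 0 0 0 1;30 0 -240 0 0 0 1;30 0 -285 0 0 0 1;30 0 -305 0 0 0 1'; python3 -m jog '0 0 0 0 0 10 1;0 0 0 0 0 20 1;0 0 0 0 0 30 1;0 0 0 0 0 40 1;0 0 0 0 0 50 1;0 0 0 0 0 60 1;0 0 0 0 0 70 1;0 0 0 0 0 80 1';python3 -m jog '0 0 0 0 0 10 1;0 0 0 0 0 10 1;0 0 0 0 0 10 1'
python3 - <<'E'
from h import *
import pickle
s=ctrl.read_state();print(s['qpos'].round(2))
d=grab('wrist');pickle.dump(d,open('w10.pkl','wb'));save(d,'w10.png',k=1.5);print(d['st']['eef_pos'],d['st']['tool_rot'])
t=grab('top');pickle.dump(t,open('t2.pkl','wb'))
E
```

```text
clock: 12.72
eef_pos: [508.8, -91.5, 339.9]
tool_rot: [-3.141, 0.004, 3.048]
force: [-0.5, -0.9, 0.3]
width: 84.8
clock: 13.72
eef_pos: [507.8, -91.7, 337.2]
tool_rot: [3.141, -0.0, 1.646]
force: [0.1, 0.2, 0.3]
width: 85.4
clock: 14.1
eef_pos: [508.1, -91.9, 336.9]
tool_rot: [3.141, -0.0, 1.48]
force: [-0.2, -0.4, -0.1]
width: 85.3
[ 0.64  0.39 -0.73  1.72  0.29  1.13 -0.27]
[508.05210512 -91.89202255 336.911858  ] [ 3.14130081e+00 -8.75609424e-05  1.48004972e+00]
```

View pics/w10.png

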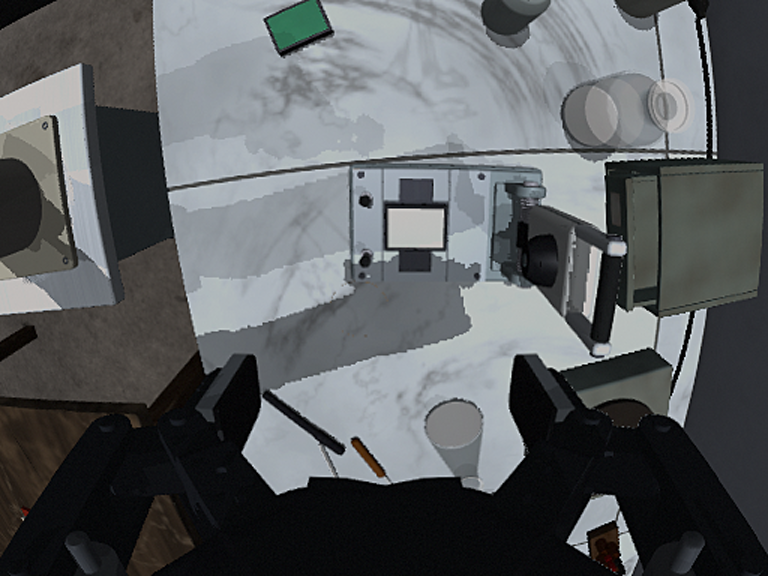

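The tile sits centred in the pocket at (415,228). The crossbar runs from (611,262) to (600,342) in 1.5x px, with fork ends at (617,247) and (599,350). I'll locate the bar by depth and by casting rays at z 265.

Run:
```python
from h import *
import pickle
d=pickle.load(open('w10.pkl','rb'));T=tool(d['st']);P=xyz(d)
D=d['image'].copy();d['image']=np.clip(255*(D/255.)**.55,0,255).astype(np.uint8);save(d,'w10c.png',(340,130,430,250),6);save(d,'w10t.png',(225,105,345,195),6)
c,sn=np.cos(-.095),np.sin(-.095)
X=P-[538,-95,0];mx=X[...,0]*c+X[...,1]*sn;my=-X[...,0]*sn+X[...,1]*c
m=(abs(my)<22)&(P[...,2]>240)&(P[...,2]<300)&(mx>50)&(mx<140)
print('bar',m.sum(),np.percentile(mx[m],[5,50,95]),np.percentile(my[m],[2,98]),np.percentile(P[...,2][m],[5,50,95]))
m2=(abs(my)<45)&(P[...,2]>240)&(P[...,2]<300)&(mx>50)&(mx<140);print('w/fork',np.percentile(my[m2],[.5,99.5]))
u,v=np.array([(606,300)]).T/1.5
p=plane(d,u,v,265.)-[538,-95,0];print('ray',p[0,0]*c+p[0,1]*sn,-p[0,0]*sn+p[0,1]*c)
vv,uu=np.nonzero(m);print(uu.min(),uu.max(),vv.min(),vv.max())
m=(abs(mx)<25)&(abs(my)<18);print('tile z',np.nanmedian(P[...,2][m]))
```

```text
bar 709 [86.00187544 88.90155789 95.38313635] [-21.01711879  21.3004274 ] [263.29833607 268.91706461 270.58989561]
w/fork [-32.21507412  37.04623961]
ray 91.94681482030013 0.6274683561052861
393 414 174 227
tile z 405.60035610428076
```

View pics/w10c.png

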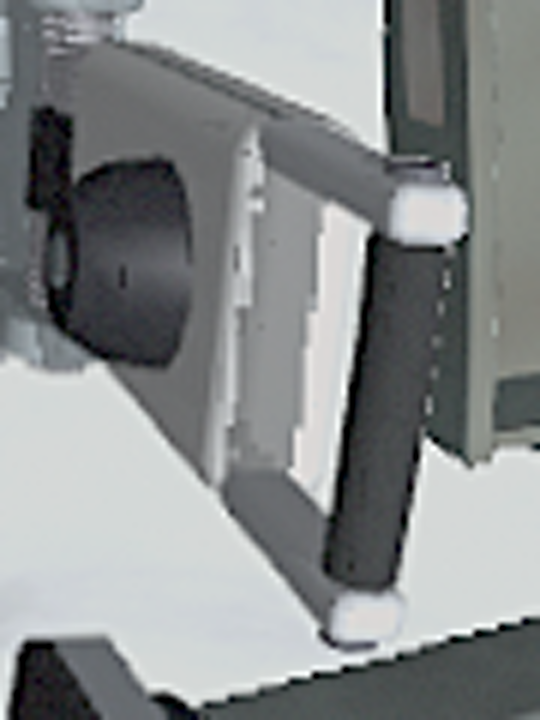

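View pics/w10t.png

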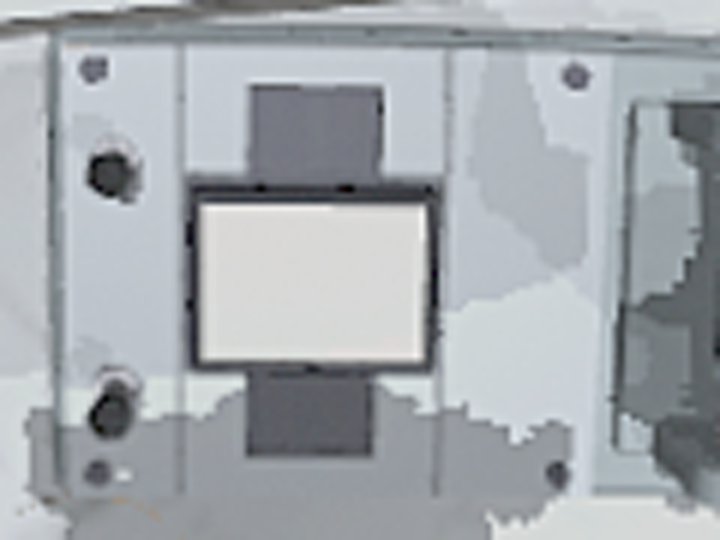

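The tile is seated squarely, with its black rim filling the opening evenly. The bar measures x_m≈91.5, y_m≈0.6, z≈265, as given. I'll move above it, biased 1.5 mm to the free side, lower until it's between the pads, and close.

```bash
python3 -m jog '0 40 0 0 0 0 1;0 80 0 0 0 0 1;0.6 110 0 0 0 0 1;0.6 120 0 0 0 0 1;0.6 120 25 0 0 0 1;0.6 120 55 0 0 0 1;0.6 120 65 0 0 0 1;0.6 120 65 0 0 0 1'
python3 - <<'E'
from h import *
import pickle
d=grab('wrist');save(d,'w11.png',k=1.5);print(d['st']['eef_pos'],d['st']['tool_rot'],d['st']['force'])
E
```

```text
clock: 15.2
eef_pos: [627.2, -103.0, 271.6]
tool_rot: [-3.141, -0.0, 1.477]
force: [-1.0, -0.4, 1.0]
width: 85.4
[ 627.21546689 -103.04714208  271.62549768] [-3.14073089e+00 -6.40288105e-05  1.47680644e+00] [-0.95298466 -0.41701595  1.00776051]
```

View pics/w11.png

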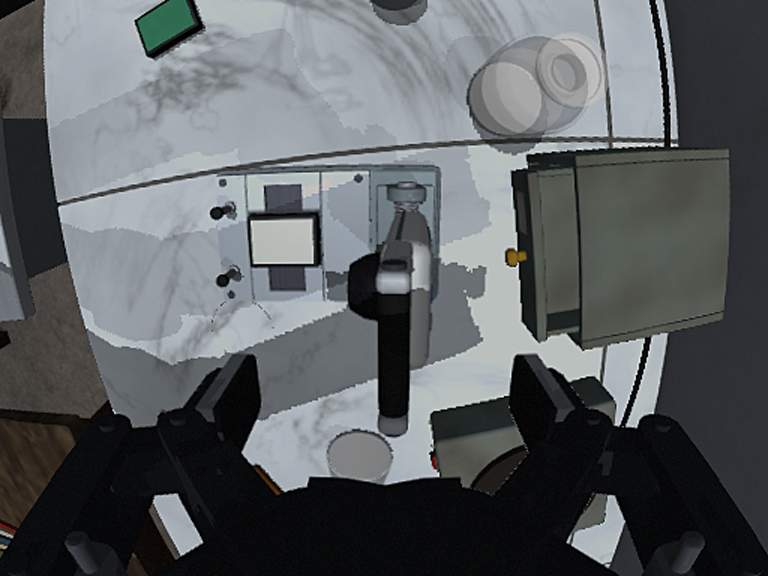

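The bar is at column 395 and the jaw centre at 385, so it's about 3 mm rearward and well inside the opening. I'll shift +1.5 mm, lower 25 mm and close.

```bash
python3 -m jog '0 1.5 10 0 0 0 1;0 1.5 20 0 0 0 1;0 1.5 25 0 0 0 0.5;0 1.5 25 0 0 0 0.1;0 1.5 25 0 0 0 -0.3;0 1.5 25 0 0 0 -0.5;0 1.5 25 0 0 0 -0.7;0 1.5 25 0 0 0 -0.9'
python3 -m jog '0 0 0 0 0 0 -0.9;0 0 0 0 0 0 -0.9'
python3 - <<'E'
from h import *
d=grab('wrist');save(d,'w12.png',k=1.5);print(d['st']['eef_pos'],d['st']['width'],d['st']['force'],d['st']['qpos'].round(2))
E
```

```text
clock: 16.25
eef_pos: [630.1, -103.1, 247.1]
tool_rot: [3.139, -0.0, 1.477]
force: [2.4, -0.3, 0.5]
width: 9.8
clock: 16.5
eef_pos: [629.7, -103.1, 247.1]
tool_rot: [3.14, -0.0, 1.476]
force: [2.3, -0.3, 2.4]
width: 9.9
[ 629.72065983 -103.09633495  247.05795042] 9.9169215689579 [ 2.3065579  -0.33811318  2.40408422] [ 0.49  0.66 -0.65  1.52  0.43  1.1  -0.35]
```

View pics/w12.png

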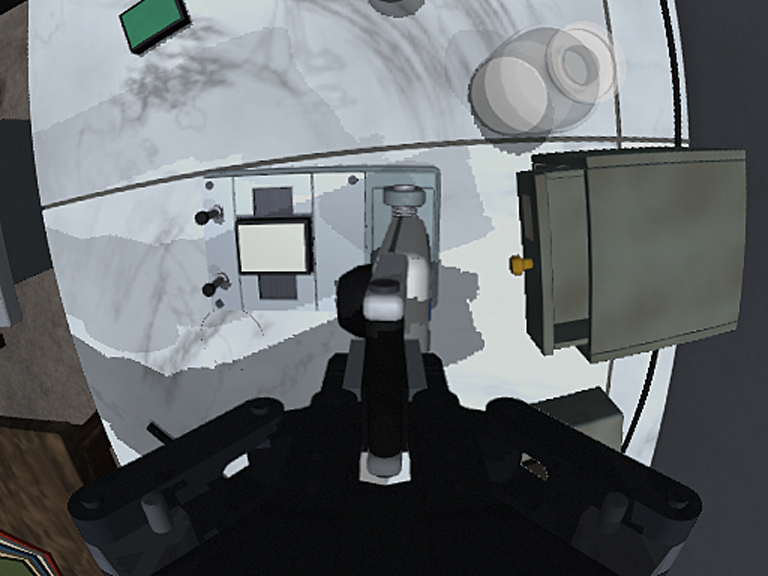

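The bar is gripped: width 9.9 plus the roughly 1.9 mm low reading also seen on the tile, and 2.3 N along x, which matches the spring. Now I'll swing it along the 190 mm arc about the hinge in 0.1 rad rows, keeping the tool pointing down.

```bash
python3 -m jog '0 -18.9 2.3 0 0 0 -0.9;0 -37.4 6.4 0 0 0 -0.9;0 -55.4 12.4 0 0 0 -0.9;0 -72.8 20.2 0 0 0 -0.9;0 -89.2 29.6 0 0 0 -0.9;0 -104.7 40.7 0 0 0 -0.9;0 -118.9 53.2 0 0 0 -0.9;0 -131.9 67.1 0 0 0 -0.9'
python3 - <<'E'
from h import *
d=grab('wrist');save(d,'w13.png',k=1.5);print(d['st']['eef_pos'],d['st']['width'],d['st']['force'],d['st']['torque'])
E
```

```text
clock: 17.55
eef_pos: [500.7, -91.1, 180.4]
tool_rot: [3.134, -0.0, 1.476]
force: [7.7, -2.2, 1.3]
width: 9.9
[500.68185848 -91.09719391 180.39192134] 9.851077785307782 [ 7.65680238 -2.23341331  1.25312006] [-0.64820415 -2.14476229  0.04008425]
```

View pics/w13.png

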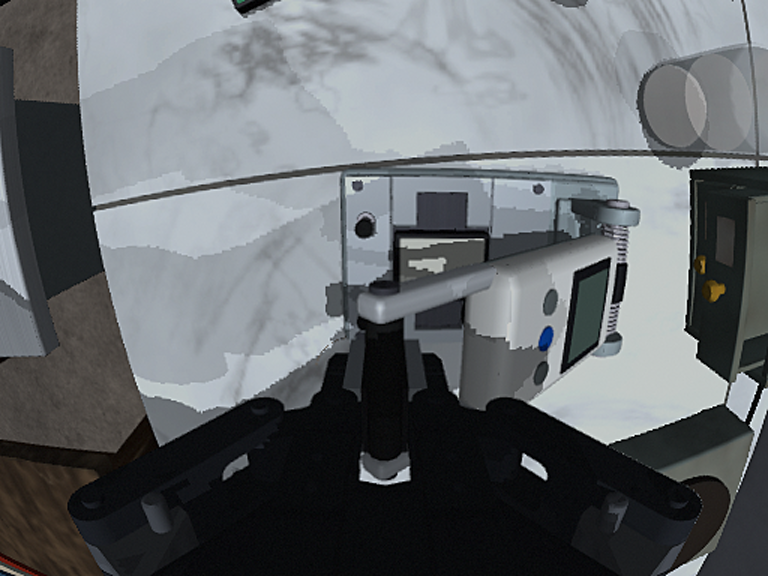

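The arm follows smoothly at about half swing, with a force of about 8 N. I'm continuing to the stops.

```bash
python3 -m jog '0 -11.5 15.1 0 0 0 -0.9;0 -21.4 31.3 0 0 0 -0.9;0 -29.7 48.4 0 0 0 -0.9;0 -36.2 66.3 0 0 0 -0.9;0 -40.9 84.6 0 0 0 -0.9;0 -43.7 103.4 0 0 0 -0.9;0 -44.7 118 0 0 0 -0.9;0 -44.7 121 0 0 0 -0.9'
python3 -m jog '0 0 1.5 0 0 0 -0.9;0 0 1.5 0 0 0 -0.9'
python3 - <<'E'
from h import *
import pickle
d=grab('wrist');save(d,'w14.png',k=1.5);print(d['st']['eef_pos'],d['st']['width'],d['st']['force'],d['st']['torque'])
s=grab('scene');pickle.dump(s,open('s3.pkl','wb'));save(s,'s3.png',(140,110,340,310),3)
E
```

```text
clock: 18.6
eef_pos: [454.7, -86.9, 58.7]
tool_rot: [3.139, 0.001, 1.477]
force: [2.1, -1.4, 8.6]
width: 9.8
clock: 18.85
eef_pos: [454.7, -86.9, 57.9]
tool_rot: [3.139, 0.001, 1.477]
force: [1.1, -2.3, 8.0]
width: 9.9
[454.74418248 -86.86833848  57.85180528] 9.94144031253139 [ 1.10396373 -2.25202456  8.04686131] [-0.29224492 -0.68115349  0.04243953]
```

View pics/w14.png

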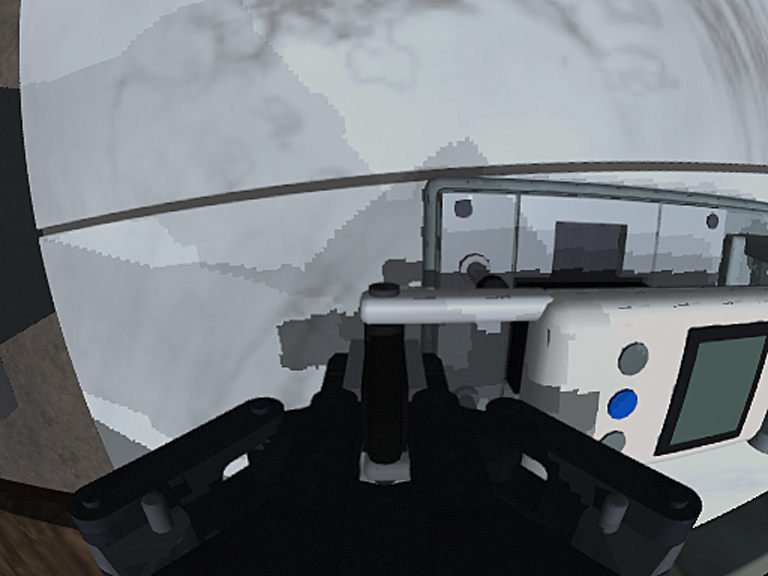

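View pics/s3.png

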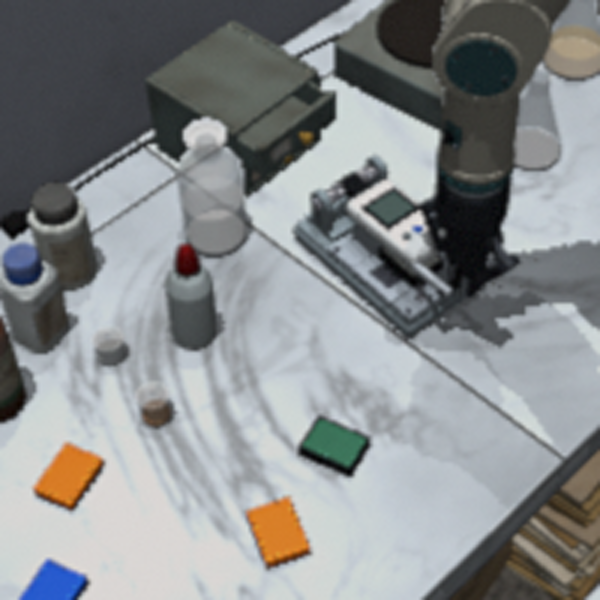

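The arm is level over the seated tile. With the grip offset the bar is at z≈75.3, so nominally on the stops. I'll press slightly more to see the force rise against the stop.

```bash
python3 -m jog '0 0 1.5 0 0 0 -0.9;0 0 1.5 0 0 0 -0.9;0 0 1.5 0 0 0 -0.9'; python3 -m jog '0 0 1.5 0 0 0 -0.9;0 0 1.5 0 0 0 -0.9;0 0 1.5 0 0 0 -0.9'
```

```text
clock: 19.32
eef_pos: [454.7, -86.8, 56.5]
tool_rot: [3.139, 0.001, 1.476]
force: [1.6, -1.6, 8.3]
width: 9.8
clock: 19.7
eef_pos: [454.7, -86.9, 55.0]
tool_rot: [3.139, 0.001, 1.476]
force: [1.6, -1.2, 8.0]
width: 10.1
```

Run:
```python
from h import *
import pickle
d=grab('wrist');T=tool(d['st']);P=xyz(d);pickle.dump(d,open('w15.pkl','wb'));save(d,'w15.png',k=1.5)
c,sn=np.cos(-.095),np.sin(-.095)
X=P-[538,-95,0];mx=X[...,0]*c+X[...,1]*sn;my=-X[...,0]*sn+X[...,1]*c;z=P[...,2]
def fit(m,n):
    A=np.c_[mx[m],my[m],np.ones(m.sum())];k=np.linalg.lstsq(A,z[m],rcond=None)[0];r=z[m]-A@k
    ok=abs(r)<1.5;k=np.linalg.lstsq(A[ok],z[m][ok],rcond=None)[0];print(n,m.sum(),ok.sum(),k.round(4),mx[m].min(),mx[m].max())
M=np.zeros(z.shape,bool);M[205:255,370:400]=1;M[220:300,445:470]=1;M[225:240,460:505]=1
fit(M&(z>60),'housing top')
for x0 in range(-100,60,10):
    for lo,hi in((15,32),):
        m=(mx>x0)&(mx<x0+10)&(my>lo)&(my<hi+5)&(z>55)&(z<130)
        if m.sum()>5: print('prong side',x0,m.sum(),np.percentile(z[m],[5,50,95]).round(1))
m=(abs(mx+85)<8)&(abs(my)<20)&(z>50)&(z<100);print('bar',m.sum(),np.percentile(z[m],[5,50,95]) if m.sum() else '')
B=z[220:290,248:264];print('bar px z',np.nanpercentile(B,[10,50,90]))
```

```text
housing top 4007 3732 [ 2.64000e-02 -1.63000e-02  9.07535e+01] -37.57561804988076 48.05342397398233
prong side -100 730 [ 77.9 124.  129.2]
prong side -90 1205 [76.  80.5 82. ]
prong side -80 1191 [ 75.3  82.6 128.7]
prong side -70 775 [ 74.3  81.3 128.7]
prong side -60 643 [ 65.   80.5 105.6]
prong side -50 586 [68.2 80.4 81.9]
prong side -40 1524 [75.8 87.  90.4]
prong side -30 1097 [76.  89.5 90.9]
prong side -20 1036 [76.3 89.6 91.8]
prong side -10 896 [75.9 89.4 91.7]
prong side 0 807 [76.3 89.4 90.7]
prong side 10 780 [76.4 89.9 92. ]
prong side 20 657 [76.8 89.9 92. ]
prong side 30 578 [76.1 89.8 92.1]
prong side 40 545 [75.7 89.7 91.9]
prong side 50 138 [74.  83.4 91.6]
bar 2634 [76.54334415 81.0245838  95.45712971]
bar px z [79.98769222 80.87542318 81.7139978 ]
```

View pics/w15.png

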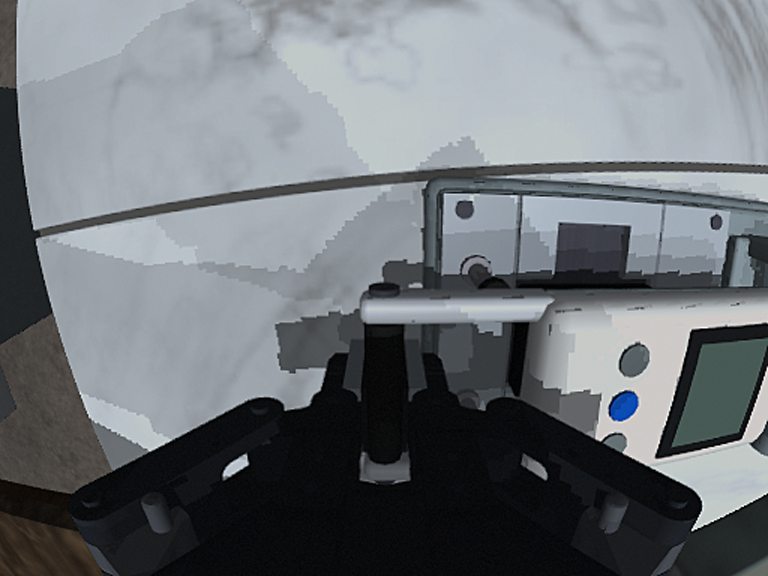

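The depth puts the bar's top at 81 mm, so its centre is at 75, and the housing is level along its length (89.4–89.9 mm). The force didn't rise, though, so I'll push 2 mm more and see whether the bar still moves.

```bash
python3 -m jog '0 0 1 0 0 0 -0.9;0 0 2 0 0 0 -0.9;0 0 2 0 0 0 -0.9;0 0 2 0 0 0 -0.9'
python3 - <<'E'
from h import *
import pickle
c,sn=np.cos(-.095),np.sin(-.095)
def go(d,n):
    T=tool(d['st']);P=xyz(d);X=P-[538,-95,0];mx=X[...,0]*c+X[...,1]*sn;my=-X[...,0]*sn+X[...,1]*c;z=P[...,2]
    m=(mx>-30)&(mx<45)&(abs(my)<30)&(z>84)&(z<96);k=np.polyfit(mx[m],z[m],1)
    b=z[220:290,248:264];zc=d['z_map'][220:290,252:260]
    print(n,'tcp',T[2,3].round(2),'bar top',np.nanmedian(b).round(2),'bar cam depth',np.median(zc).round(2),'housing slope,z',k.round(4),d['st']['force'].round(1),d['st']['qd'].round(3).max())
go(pickle.load(open('w15.pkl','rb')),'before')
d=grab('wrist');go(d,'after');d=grab('wrist');go(d,'after')
E
```

```text
clock: 20.25
eef_pos: [454.6, -86.9, 53.1]
tool_rot: [3.139, 0.001, 1.476]
force: [2.4, -1.4, 10.6]
width: 9.9
before tcp 55.02 bar top 80.88 bar cam depth 129.59 housing slope,z [1.79000e-02 9.05183e+01] [ 1.6 -1.2  8. ] 0.002
after tcp 53.15 bar top 79.61 bar cam depth 128.94 housing slope,z [2.470e-02 8.985e+01] [ 2.4 -1.4 10.6] 0.001
after tcp 53.13 bar top 79.61 bar cam depth 128.86 housing slope,z [2.44000e-02 8.98309e+01] [ 1.1 -0.7 11. ] 0.001
```

```bash
python3 -m jog '0 0 1 0 0 0 -0.9;0 0 1.5 0 0 0 -0.9;0 0 1.5 0 0 0 -0.9;0 0 1.5 0 0 0 -0.9'
python3 - <<'E'
from h import *
d=grab('wrist');P=xyz(d);print(d['st']['eef_pos'],d['st']['force'],np.nanmedian(P[220:290,248:264,2]),np.median(d['z_map'][220:290,252:260]),np.abs(d['st']['qd']).max())
import pickle
t=grab('top');save(t,'t4.png',(120,150,320,240),4);t0=pickle.load(open('top0.pkl','rb'))
hsv=lambda d:cv2.inRange(cv2.cvtColor(d['image'],cv2.COLOR_RGB2HSV),(50,80,30),(90,255,255))
for x in(t0,t): print('green',np.argwhere(hsv(x)).mean(0))
E
```

```text
clock: 20.85
eef_pos: [454.6, -86.9, 52.3]
tool_rot: [3.139, 0.002, 1.476]
force: [0.4, -1.1, 19.2]
width: 10.1
[454.60086689 -86.89858358  52.33128016] [ 0.41549468 -1.06459233 19.23758161] 78.89482660983631 128.79352 0.0014157206873403254
green [233.38383838 224.25252525]
green [238.22325581 235.57674419]
```

View pics/t4.png

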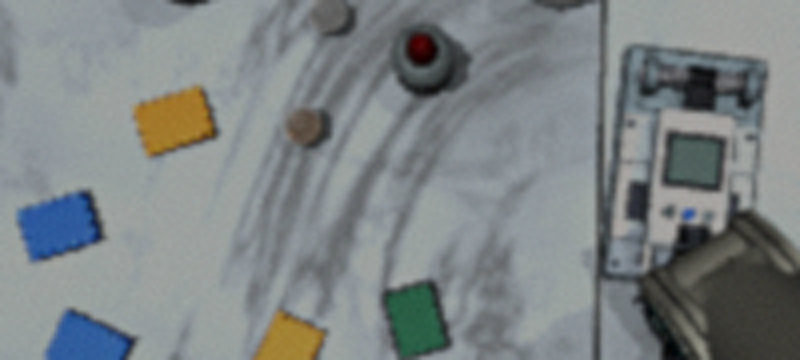

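The force rose to 19 N and the TCP stopped following the command, so the arm is firmly on its stops and at rest. The green tile, the bottles and the coloured tiles sit where they were in the first crop. The green-mask mean shifted only because the meter's screen now shows greenish. I'm handing in.

```bash
python3 -c "
from cell import ctrl
print(ctrl.finish_job()); s=ctrl.read_state(); print(s['clock'],s['eef_pos'],s['force'])"
```

```text
the job is handed in; nothing more can be done
None
the job is handed in; nothing more can be done
```

The white tile is in the pocket and released, and the reading arm was held down on its stops when I handed the job in at about 21 s. `finish_job` gave no verdict.

- **Tile:** I gripped it across its 46 mm width and turned it half round so the wrist camera would clear the raised arm's snout. When I pressed it down, the force reached about 6 N, so it was on the pocket floor. After I let go, its face read 43.7 mm against the expected 44 mm. A view from above showed it square and centred.
- **Reading arm:** I gripped the crossbar and swung it along its arc. At first the force stayed at about 8 N and did not rise while I pressed. I pushed 3.5 mm further until it reached 19 N and the tool stopped following, with the joints at rest. By depth the bar's centre is at about 73–75 mm (nominal 75).
- **Bystanders:** In the last top view the green tile and wash bottle had not visibly moved. The pen and weighing bottle were not measured again, but nothing came near them.
- **Checks that disagreed:**
  - The wrist camera's calibration shifted by 1–3 mm between pictures, so I aligned the tile to the pocket within single images.
  - The green colour average was thrown off by the meter's greenish screen; I went by the picture instead.
  - One tile-height reading over the pocket, taken after release, came out as nonsense because other pixels got into it, and I dropped it. I could not check the tile again once the arm covered it.

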